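# Find and mark the tight spot of a warped brake disc

## Robot

A 6-joint arm with a two-finger parallel gripper is mounted at the origin on the work surface. World frame = base frame: x ahead of the robot, y to its left, z up, the work surface at z = 0. Lengths are in m, angles in rad, forces in N, time in s.
With the tool pointing down it reaches from about 0.15 to 0.775 m from the base axis. Payload 6.1 kg.
Tool frame: the origin (TCP) lies at the very end of the fingers, on their centre line; the grasp point (between the pads) lies 19 mm behind it (pinch_z is the distance from the TCP to the grasp point, in m); x points along the fingers, z is the direction in which the jaws open and shut, and the axes are right-handed (so a half turn about x gives the same grasp; the last joint's range is limited). The gripper opens to 85 mm and grips with 20 to 120 N. Pads are 22 mm wide; open, the fingers measure 114 mm over their backs; the gripper's body (76 mm by 85 mm) begins 54 mm behind the grasp point. The pads swing forward as they close: fully open they stand 13 mm farther back than shut.
Start: joints at [1.274, 0.126, -0.04, 1.405, 0, 1.571], TCP at [0.154, 0.502, 0.231] pointing down, gripper open.
Joint ranges: [-2.72, 2.72], [-0.95, 1.95], [-1.27, 1.35], [-1.78, 2.02], [-1.46, 1.47], [-3.14, 3.14]. Speed limits (rad/s): [2.39, 2.39, 3.01, 3.14, 3.14, 3.14].

## Interface

Orientations are given as a 3x3 rotation matrix whose columns are the frame's x, y, z axes.
In Python, from workcell import observe, read_camera, sign_off, pinch_z gives the robot as it stands. The module is installed in compiled form; this text tells all that it offers.
- The arm moves only by the tool drive_tool, never from a script. Its arguments are lists of equal length, an entry for each row: "grip": the finger opening in mm, from 0 to 85.4; "slide": the shift along the tool's x, y, z in mm, a list of three; "yaw": the turn about the tool's x in degrees. A call has 1 to 8 rows; each row is the pose to reach, as a shift and turn from the pose commanded when the call began, along the tool's axes at that moment; what a row does not reach only later rows make up. A row lasts 1/12 s, in which the tool goes at most 41.7 mm and 7.16 degrees, less where a joint would pass 70% of its speed; a pose out of reach is approached as far as the arm can. A call with a gripper value outside its range is refused whole. The fingers move at their own pace and stop on an object; "newtons" is the grip in N (left out, the last holds). Time passes only in rows, so rows that repeat a pose let the fingers close. It gives the time, the measured TCP pose, the force and the opening at its end, in the units of the state.
- observe(): the state, without advancing time (a new reading comes with each control period).
- read_camera(name): name is "side" or "top" or "wrist"; returns a dict with "color" (384x512x3 uint8, blue, green, red), "range_z" (384x512 float32, m along the optical axis (not along the pixel's ray), 0 where there is no reading), "mtx" (3x3 intrinsics, pixels), "k1" (the pictures are not rectified: a ray, as slopes to the right and down, at radius r is drawn at 1 + k1 r^2 times it, then the intrinsics apply), "rvec" (rotation vector, rad) and "tvec" (3), from world to camera coordinates, as OpenCV has them. Camera axes: x right, y down, z forward; pixel columns grow to the right and rows downward; lengths in m; the calibration is good to about 2 mm. A picture is of the moment at which its call begins.
- sign_off(): hands the job in, once; it reports no verdict.
The state is a dict: "time": time; "joint_pos": joint angles; "qvel": joint speeds; "joint_torque": joint torques, N m; "tool_pos": TCP position; "eef_rot": TCP orientation; "wrist_force": force on the tool from outside, world axes, zero at the start; "torque": the same for the moment, N m; "opening": opening from 0.0 (shut) to 1.0 (fully open).
Only numpy, scipy, OpenCV 4.12 (cv2) and the standard library are available. Lean on these libraries where they do the work, as an engineer would, in place of code of your own. Each camera call takes 0.05 s, during which the arm holds its last target. There are 200 camera calls.

## Task

This trailer brake disc is warped and binds in its caliper at one place. Turn it slowly and gently round by its wheel studs, feel where it drags hardest, and leave it stopped with the middle of that tight spot under the pad; then mark the place by standing the little magnet upright on the disc's bell, between the studs and the bell's edge, right in front of the middle of the caliper. Leave everything else on the bench alone.

Things in the scene. Friction and masses are not known exactly. Their poses are not given: they have to be found in the camera images.
- axle_top (a point): Point on the vertical axle of a hub with brake disc that sits axle-up on a fixed bench stand; level with the flat top of the disc's bell, 165 mm above the table. Its x axis points level from the axle to the middle of the caliper, z up. The bell is 180 mm across; the hub's end, 57 mm across, stands 4 mm proud in its middle.
- hub (a joint): Angle of hub, disc and studs together, rad, counter-clockwise positive from above, endless both ways. Steady bearing drag about 0.1 N m: it stays where left. At one unseen place the disc is warped: as that passes the pad it still turns, but the drag rises over 0.2 rad to 0.5 to 0.8 N m more at the middle of the tight spot, then falls over 0.2 rad. Let go there, it stays.
- stud (a point): One of five wheel studs standing up from the bell every 72 degrees on a 56 mm radius about the axle: round steel, 12 mm thick, 36 mm tall above the bell. The point is half-way up and goes round with the disc. Push or pinch a stud to turn the disc; fingertips 12 mm or more above the bell clear all but the studs. Squeezing or shoving with over 40 N bruises them.
- disc: Cast-iron brake disc with bell and studs. Its flat rubbing face is 280 mm across, 28 mm lower than the bell's top. Origin on the axle at table height; turns with joint hub; its x axis points to the listed stud.
- pad: Upper brake pad, a 40 x 86 mm block in the caliper just over the rubbing face, sprung (gives about 2 mm). It touches the disc only when the tight spot is under it. Origin on the axle at table height; the pad's middle is 118 mm from there along the x axis.
- caliper: Fixed dark iron caliper straddling the disc's rim, from 98 to 172 mm out from the axle along the x axis, 160 mm wide; its top is 172 mm above the table, 7 mm above the bell. Origin on the axle at table height.
- mark_spot (a point): Fixed point at the level of the bell's top, right in front of the middle of the caliper: 76 mm from the axle towards the caliper, between the ring of studs and the bell's edge. The magnet shall stand here. It does not turn with the disc.
- magnet_center (a point): Marker magnet, half-way up (22 mm above its underside): steel foot 22 mm across and 12 mm tall, above it a round black grip 14 mm across; 44 mm tall in all, about 50 g, standing on the table. z is up. No noticeable pull: it stands by its weight.
- nut_a: Bystander, leave alone: loose wheel nut, 22 mm over its hexagon, 22 mm tall, standing on the table.
- nut_b: Bystander, leave alone: a second loose wheel nut like nut_a.
- grease_cap: Bystander, leave alone: domed aluminium hub grease cap, 50 mm across, 29 mm tall, lying on the table, dome up.
- spare_pad: Bystander, leave alone: spare brake pad lying flat, 42 x 100 mm, 16 mm thick.
- spanner: Bystander, leave alone: 190 mm steel spanner lying flat.
- grease_tin: Bystander, leave alone: grey tin, 74 mm across, 85 mm tall.
- screwdriver: Bystander, leave alone: 180 mm screwdriver lying flat.

How it is judged:
On the way:
1. the disc stands still with its tight spot under the pad (contact force between disc and pad above 5.5 N and velocity of joint hub between -0.05 and 0.05 rad/s), for 0.4 s.
At the end, for the whole second after the job is handed in: The disc is at rest with its tight spot under the pad (the pad is pressed with more than 5.5 N of its 8.5 N or so at the middle, that is within about 8 degrees of the middle), and the magnet stands upright (within 8 degrees) on the bell, its centre within 14 mm of mark_spot, let go (all of step 1 and horizontal distance between magnet_center and mark_spot below 0.014 m and z of magnet_center in the frame of mark_spot between 0.018 and 0.027 m and angle between magnet_center's own z axis and vertical below 0.15 rad); the robot touches nothing.
It fails at once if the disc is spun fast (over 2.5 rad/s) (velocity of joint hub above 2.5 rad/s or velocity of joint hub below -2.5 rad/s).
It fails at once if the robot forces the disc or its studs (over 100 N in all, both fingers together) (contact force between any of the fingers, the arm and disc above 100 N).
It fails at once if the robot knocks the caliper (over 20 N) (contact force between any of the fingers, the arm and caliper above 20 N).
It fails at once if a bystander is moved by more than 30 mm (distance of any of nut_a, nut_b, grease_cap, spare_pad, spanner, grease_tin, screwdriver from where it was at the start of the episode above 0.03 m).
It also fails if it takes over 72 s, if anything falls off the work surface, if the arm or the gripper's body presses on something with over 40 N, if the wrist force passes 120 N, or if a joint passes its speed limit or range.

## Working session

There is one attempt and no reset: what is moved stays moved. The work goes in short steps, Python scripts to look and compute and a tool call to move; the robot and the scene stay as the last step left them, time stands still between calls to the robot, and variables do not carry over. Pictures are saved under pics/ and viewed, about 8 in all and at most 12, crops included, and the job is handed in when it is done.

Besides the shell and the picture viewer there is one more tool, called as name([rows], argument=value, ...), one row to a line, values as JSON. drive_tool: Moves the arm, as the interface text tells. Its arguments: {"type":"object","properties":{"grip":{"type":"array"},"slide":{"type":"array"},"yaw":{"type":"array"},"newtons":{"type":"number"}},"required":["grip","slide","yaw"]}

```bash
mkdir -p pics
cat > h.py <<'E'
import numpy as np, cv2
from workcell import observe, read_camera, sign_off, pinch_z
def cam(n):
    c=read_camera(n); c['R']=cv2.Rodrigues(np.array(c['rvec'],float))[0]; c['t']=np.array(c['tvec'],float).ravel()
    return c
def rays(c,uv):
    uv=np.array(uv,float).reshape(-1,2); K=np.array(c['mtx'])
    d=np.array([c['k1'],0,0,0,0],float)
    n=cv2.undistortPoints(uv.reshape(-1,1,2),K,d).reshape(-1,2)
    return np.c_[n,np.ones(len(n))]
def plane(c,uv,z):
    r=rays(c,uv)@c['R']; o=-c['R'].T@c['t']
    return o+r*((z-o[2])/r[:,2])[:,None]
def proj(c,P):
    P=np.array(P,float).reshape(-1,3)
    return cv2.projectPoints(P,np.array(c['rvec'],float),c['t'],np.array(c['mtx']),np.array([c['k1'],0,0,0,0],float))[0].reshape(-1,2)
def cloud(c):
    Z=c['range_z']; h,w=Z.shape
    u,v=np.meshgrid(np.arange(w),np.arange(h))
    r=rays(c,np.c_[u.ravel(),v.ravel()])*Z.reshape(-1,1)
    P=(r-c['t'])@c['R']; P[Z.ravel()==0]=np.nan
    return P.reshape(h,w,3)
E
python3 - <<'E'
from h import *
a=[cam(n) for n in("side","top")]
cv2.imwrite('pics/a_side.png',a[0]['color']);cv2.imwrite('pics/a_top.png',a[1]['color'])
np.save('top.npy',a[1],allow_pickle=True);np.save('side.npy',a[0],allow_pickle=True)
for c in a: print(-c['R'].T@c['t'],c['R'][2],c['mtx'][0][0],c['k1'])
print({k:np.round(v,3) for k,v in observe().items()})
print(pinch_z)
E
```

```text
[ 0.72414275 -0.51013447  1.78644461] [-0.10529108  0.30147927 -0.9476413 ] 492.3323537787742 0.028534455496439452
[0.47916484 0.01280127 1.12695653] [ 0.06831289  0.02673246 -0.99730573] 352.7618909281944 -0.029543044846993386
{'time': np.float64(0.1), 'joint_pos': array([ 1.274,  0.126, -0.04 ,  1.405,  0.   ,  1.571]), 'qvel': array([-0.001, -0.004,  0.001, -0.001, -0.   ,  0.   ]), 'joint_torque': array([ 1.0000e-03, -4.3690e+01,  3.5361e+01,  1.4000e-02, -0.0000e+00,
        0.0000e+00]), 'tool_pos': array([0.153, 0.502, 0.231]), 'eef_rot': array([[-0.   , -0.956,  0.292],
       [-0.001,  0.292,  0.956],
       [-1.   ,  0.   , -0.001]]), 'wrist_force': array([-0.541,  0.169,  0.055]), 'torque': array([ 0.037,  0.037, -0.015]), 'opening': np.float64(0.997)}
0.0187
```

View pics/a_top.png

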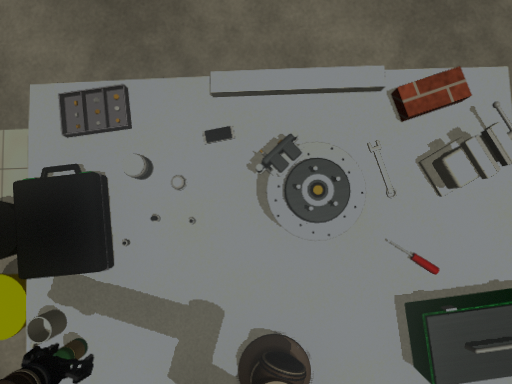

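View pics/a_side.png

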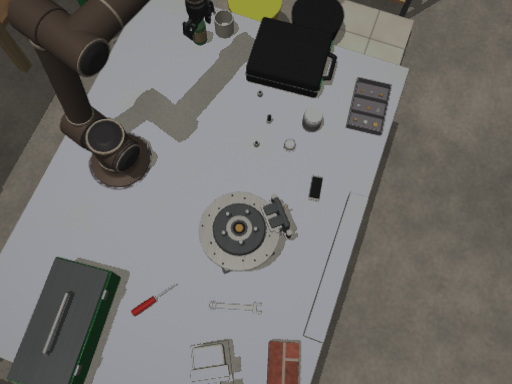

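Top view: disc at about (317,190), caliper at (283,153), small items at (155,217), (193,220) and (126,242). In the side view the middle one, at (269,118), looks like the magnet. Next I measure these.

Run:
```python
from h import *
c=np.load('top.npy',allow_pickle=True).item(); s=np.load('side.npy',allow_pickle=True).item()
P=cloud(c); z=P[...,2]
for u,v in [(155,217),(193,220),(126,242)]:
    w=P[v-10:v+11,u-10:u+11].reshape(-1,3); q=w[w[:,2]>0.012]
    print((u,v),len(q),q.mean(0).round(4),q[:,2].max().round(4), proj(s,q.mean(0)).round(0))
# disc rim height / bell
m=(z>0.13)&(z<0.2)
roi=np.zeros_like(m);roi[125:250,255:375]=1
for lo,hi in[(.128,.146),(.157,.17),(.170,.18),(.19,.21)]:
    k=(z>lo)&(z<hi)&(roi>0); q=P[k]; 
    if len(q): print(lo,len(q),np.median(q,0).round(4),q.min(0).round(3),q.max(0).round(3))
# hist
print(np.histogram(z[roi>0],bins=np.arange(.1,.22,.005)))
def mosaic(c,u0,v0,w,h,f): return cv2.resize(c['color'][v0:v0+h,u0:u0+w],None,fx=f,fy=f,interpolation=cv2.INTER_CUBIC)
A=mosaic(c,257,125,120,120,4.5); B=mosaic(c,105,190,110,70,2.3); C=mosaic(s,240,80,60,75,4)
I=np.zeros((560,800,3),np.uint8); I[:540,:540]=A; I[:B.shape[0],545:545+B.shape[1]]=B; I[170:170+C.shape[0],545:545+C.shape[1]]=C
cv2.imwrite('pics/b.png',I)
```

```text
(155, 217) 35 [0.4829 0.3582 0.0359] 0.0482 [[268. 117.]]
(193, 220) 35 [0.4715 0.2445 0.0209] 0.0251 [[255. 142.]]
(126, 242) 42 [0.407  0.4593 0.0203] 0.0277 [[259.  92.]]
0.128 3939 [ 0.5232 -0.1434  0.1365] [ 0.408 -0.27   0.129] [0.722 0.034 0.146]
0.157 3435 [ 0.5499 -0.1252  0.1648] [ 0.459 -0.22   0.157] [0.703 0.017 0.17 ]
0.17 504 [ 0.6462 -0.0404  0.1717] [ 0.495 -0.177  0.17 ] [0.702 0.017 0.18 ]
0.19 94 [ 0.553  -0.121   0.2002] [ 0.492 -0.185  0.192] [ 0.607 -0.071  0.206]
(array([  23,    9,   20,    4,   13,    8,  782, 3031,  121,   37,  214,
         79, 1836, 1540,  483,   21,    6,    9,    6,   40,   47,    1,
          0]), array([0.1  , 0.105, 0.11 , 0.115, 0.12 , 0.125, 0.13 , 0.135, 0.14 ,
       0.145, 0.15 , 0.155, 0.16 , 0.165, 0.17 , 0.175, 0.18 , 0.185,
       0.19 , 0.195, 0.2  , 0.205, 0.21 , 0.215]))
```

View pics/b.png

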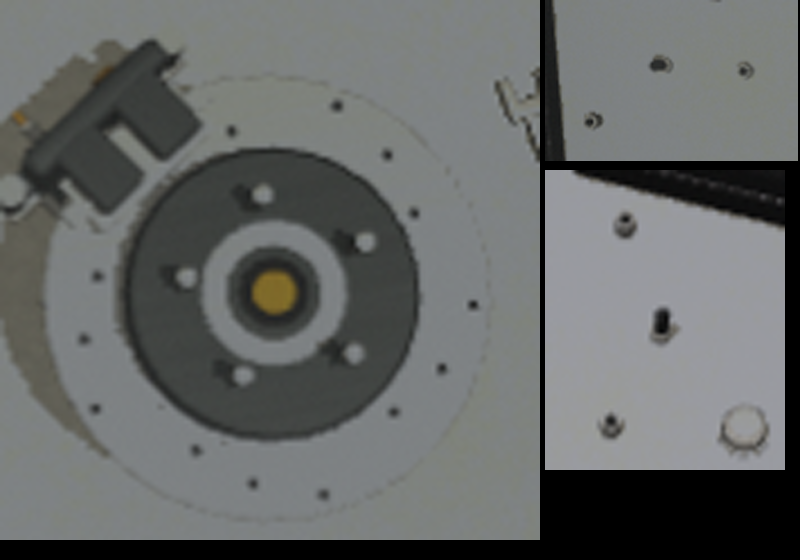

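The crop shows the bell centre near pixel (317,190), five studs, the caliper to the upper left, and the upright magnet with its black grip. I now compute axle, studs and caliper direction.

```bash
cat > meas.py <<'E'
from h import *
def kfit(P,r=None):
    A=np.c_[2*P[:,:2],np.ones(len(P))]; x=np.linalg.lstsq(A,(P[:,:2]**2).sum(1),rcond=None)[0]
    return x[:2],np.sqrt(x[2]+x[:2]@x[:2])
def studs(c,ctr):
    P=cloud(c).reshape(-1,3); d=np.hypot(*(P[:,:2]-ctr).T)
    q=P[(P[:,2]>.185)&(P[:,2]<.212)&(d>.045)&(d<.068)]
    a=np.arctan2(*(q[:,:2]-ctr).T[::-1])
    ph=np.angle(np.exp(5j*a).mean())/5
    return ph,len(q),[np.r_[q[np.abs(np.angle(np.exp(1j*(a-ph-k*2*np.pi/5))))<.4].mean(0)] for k in range(5)]
E
python3 - <<'E'
from meas import *
c=np.load('top.npy',allow_pickle=True).item(); s=np.load('side.npy',allow_pickle=True).item()
P=cloud(c)
# dark bell contour
g=c['color'].max(2); m=(g<110).astype(np.uint8); m[:, :270]=0
roi=np.zeros_like(m); cv2.circle(roi,(317,190),37,1,-1); 
for name,cc,uv,R in(("top",c,(317,190),37),("side",s,None,None)):
    g=cc['color'].max(2); uv=proj(cc,[.553,-.123,.165])[0] if uv is None else uv
    R=R or 31
    roi=np.zeros(g.shape,np.uint8); cv2.circle(roi,tuple(int(round(x)) for x in uv),R,1,-1)
    mm=((g<115)*roi).astype(np.uint8)
    k=max(cv2.findContours(mm,cv2.RETR_EXTERNAL,cv2.CHAIN_APPROX_NONE)[0],key=len).reshape(-1,2)
    Q=plane(cc,k,.165); x,r=kfit(Q)
    for _ in range(4):
        e=np.abs(np.hypot(*(Q[:,:2]-x).T)-r); x,r=kfit(Q[e<.004])
    print(name,x.round(4),r.round(4),(e<.004).sum(),len(k))
    # gold / hub centre by colour
    hsv=cv2.cvtColor(cc['color'],cv2.COLOR_BGR2HSV); cv2.circle(roi,tuple(int(round(t)) for t in uv),R//3,2,-1)
    y=(hsv[...,1]>100)&(roi==2); v,u=np.nonzero(y); 
    if len(u): print(' gold',u.mean(),v.mean(),plane(cc,[[u.mean(),v.mean()]],.165).round(4))
    Z=cloud(cc); q=Z[(Z[...,2]>.128)&(Z[...,2]<.146)]; q=q[np.abs(np.hypot(*(q[:,:2]-x).T)-.14)<.012]
    print(' n rim',len(q))
    st=studs(cc,x); print(' studs',np.degrees(st[0]).round(1),st[1],np.array(st[2]).round(4).tolist(),'mean',np.mean(st[2],0).round(4))
    W=Z.reshape(-1,3); d=np.hypot(*(W[:,:2]-x).T); k=(W[:,2]>.167)&(W[:,2]<.18)&(d>.097)&(d<.2)
    q=W[k]; (ce,wh,an)=cv2.minAreaRect(q[:,:2].astype(np.float32)); print(' caliper',len(q),ce,wh,an,np.degrees(np.arctan2(ce[1]-x[1],ce[0]-x[0])))
# magnet: dark grip centroid in both
for n,cc in(("top",c),("side",s)):
    u,v=proj(cc,[.483,.358,.03])[0].round().astype(int)
    w=cc['color'][v-9:v+10,u-9:u+10].max(2); print(n,u,v); 
    yy,xx=np.nonzero(w<70); p=[xx.mean()+u-9,yy.mean()+v-9]; print(len(xx),p,plane(cc,[p],.032).round(4), plane(cc,[p],.04).round(4))
E
```

```text
top [ 0.5476 -0.1275] 0.0909 184 190
 gold 317.6296296296296 189.37037037037038 [[ 0.5477 -0.1324  0.165 ]]
 n rim 1115
 studs 9.6 103 [[0.6014, -0.1202, 0.1991], [0.5546, -0.0741, 0.1983], [0.4965, -0.1051, 0.1984], [0.5076, -0.1697, 0.1984], [0.5716, -0.1794, 0.1984]] mean [ 0.5463 -0.1297  0.1985]
 caliper 640 (0.6469991207122803, -0.04078332334756851) (0.062487296760082245, 0.10762283205986023) 43.07767105102539 41.10589226809768
side [ 0.5517 -0.1348] 0.0903 151 152
 gold 238.8135593220339 227.4406779661017 [[ 0.5493 -0.132   0.165 ]]
 n rim 678
 studs 9.8 68 [[0.6046, -0.1246, 0.1988], [0.5564, -0.0772, 0.1982], [0.4996, -0.1091, 0.1966], [0.5108, -0.1735, 0.1983], [0.5746, -0.1828, 0.2002]] mean [ 0.5492 -0.1334  0.1984]
 caliper 372 (0.6486854553222656, -0.04296860098838806) (0.061880625784397125, 0.10832822322845459) 41.91233444213867 43.44581065974497
top 155 218
25 [np.float64(153.68), np.float64(217.68)] [[0.4842 0.3615 0.032 ]] [[0.4842 0.3589 0.04  ]]
side 268 118
19 [np.float64(268.89473684210526), np.float64(117.57894736842105)] [[0.4857 0.3589 0.032 ]] [[0.4868 0.355  0.04  ]]
```

drive_tool([
  [-4,-613,-465],
  [-4,-613,-465],
  [-4,-613,-465],
  [-4,-613,-465],
  [-4,-613,-465],
  [-4,-613,-465],
  [-4,-613,-465],
  [-4,-613,-465],
], grip=[40,40,40,40,40,40,40,40], yaw=[56,56,56,56,56,56,56,56], newtons=20)

```text
time: 0.77
tool_pos: [0.349, 0.2298, 0.2329]
eef_rot: [[-0.0, -0.287, 0.958], [-0.0, 0.958, 0.287], [-1.0, 0.0, -0.0]]
wrist_force: [0.7, 1.5, -0.2]
opening: 0.468
```

```bash
cat > go.py <<'E'
import sys
from h import *
C=np.array([.5485,-.1315]); 
def rel(tgt):
    o=observe(); R=np.array(o['eef_rot']); d=R.T@(np.array(tgt)-o['tool_pos'])
    psi=np.degrees(np.arctan2(R[1,2],R[0,2]))
    print('t',round(float(o['time']),2),'q',np.degrees(o['joint_pos']).round(0),'pos',np.round(o['tool_pos'],4),'psi',psi.round(1),'F',np.round(o['wrist_force'],1),'open',round(float(o['opening'])*85.4,1))
    print('slide mm',(d*1000).round(1))
if __name__=='__main__': rel([float(x) for x in sys.argv[1:4]])
E
python3 go.py .6037 -.122 .235
```

```text
t 0.77 q [ 33.  -4. -14.  80.   0. 107.] pos [0.349  0.2298 0.2329] psi 16.7 F [ 0.7  1.5 -0.2] open 40.0
slide mm [  -2.1 -410.1  143. ]
```

drive_tool([
  [-2,-410,143],
  [-2,-410,143],
  [-2,-410,143],
  [-2,-410,143],
  [-2,-410,143],
  [-2,-410,143],
  [-2,-410,143],
  [-2,-410,143],
], grip=[40,40,40,40,40,40,40,40], yaw=[97,97,97,97,97,97,97,97])

```text
time: 1.43
tool_pos: [0.5462, -0.0393, 0.2342]
eef_rot: [[-0.0, 0.652, 0.758], [0.0, 0.758, -0.652], [-1.0, -0.0, -0.0]]
wrist_force: [1.5, 1.3, 0.4]
opening: 0.469
```

```bash
python3 go.py .6037 -.122 .235
```

```text
t 1.43 q [ -4.  10.   1.  81.   0. 127.] pos [ 0.5462 -0.0393  0.2342] psi -40.7 F [1.5 1.3 0.4] open 40.0
slide mm [ -0.8 -25.2  97.5]
```

drive_tool([
  [0,-25,97],
  [0,-25,97],
  [0,-25,97],
  [0,-25,97],
  [0,-25,97],
  [0,-25,97],
  [0,-25,97],
  [0,-25,97],
], grip=[34,34,34,34,34,34,34,34], yaw=[39.5,39.5,39.5,39.5,39.5,39.5,39.5,39.5])

```text
time: 2.1
tool_pos: [0.6032, -0.119, 0.2341]
eef_rot: [[-0.001, 0.984, 0.179], [0.0, 0.179, -0.984], [-1.0, -0.001, -0.0]]
wrist_force: [0.5, 0.5, -0.3]
opening: 0.399
```

```bash
python3 go.py .6037 -.122 .18
python3 - <<'E'
from h import *
c=cam('wrist'); cv2.imwrite('pics/w1.png',c['color'])
Z=cloud(c).reshape(-1,3); C=np.array([.5485,-.1315]); d=np.hypot(*(Z[:,:2]-C).T)
k=(Z[:,2]>.19)&(Z[:,2]<.212)&(d<.08)&(d>.04); q=Z[k].astype(np.float32)
lab=cv2.partition if 0 else None
a=np.degrees(np.arctan2(*(q[:,:2]-C).T[::-1]))
for k0 in range(5):
    s=q[np.abs((a-9.7-72*k0+180)%360-180)<25]
    if len(s)>20: print(k0,len(s),np.median(s,0),s.min(0),s.max(0))
E
```

```text
t 2.1 q [-11.  17.  11.  83.  -0. 159.] pos [ 0.6032 -0.119   0.2341] psi -79.7 F [ 0.5  0.5 -0.3] open 34.1
slide mm [54.1 -0.   3. ]
0 417 [ 0.605687   -0.12250066  0.20134328] [ 0.5974404  -0.12837447  0.1900626 ] [ 0.6099919  -0.1167497   0.20345633]
1 200 [ 0.5609653  -0.07454467  0.20007521] [ 0.55295384 -0.07866593  0.1900413 ] [ 0.56288207 -0.07062876  0.20270108]
2 148 [ 0.50342053 -0.10743149  0.19509774] [ 0.49833277 -0.11305231  0.19000536] [ 0.5049731  -0.10294159  0.20164384]
3 84 [ 0.51319826 -0.16760871  0.19402134] [ 0.50862134 -0.17028284  0.19004017] [ 0.51509714 -0.16552696  0.20028475]
4 334 [ 0.57751745 -0.18062699  0.2006602 ] [ 0.5693339  -0.18716417  0.19006407] [ 0.5806647  -0.17498592  0.20321229]
```

View pics/w1.png

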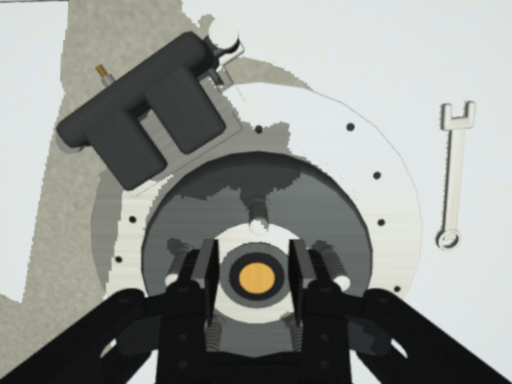

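The wrist picture shows the target stud at (258,225), between the fingers at columns 210 and 297. Its wrist-depth position agrees within 1 mm, so I descend and close loosely around it.

drive_tool([
  [10,0,3.5],
  [27,0,3.5],
  [45,0,3.5],
  [54,0,3.5],
  [54,0,3.5],
  [54,0,3.5],
  [54,0,3.5],
  [54,0,3.5],
], grip=[34,34,34,34,16,16,16,16], yaw=[0,0,0,0,0,0,0,0])

```text
time: 2.82
tool_pos: [0.6045, -0.1225, 0.1818]
eef_rot: [[0.002, 0.984, 0.177], [-0.0, 0.177, -0.984], [-1.0, 0.002, 0.001]]
wrist_force: [-1.0, 0.3, 0.5]
opening: 0.187
```

drive_tool([
  [0,0,-2],
  [0,-0.1,-3.9],
  [0,-0.3,-5.9],
  [0,-0.5,-7.8],
  [0,-0.9,-9.7],
  [0,-1.2,-11.6],
  [0,-1.7,-13.5],
  [0,-2.2,-15.4],
], grip=[16,16,16,16,16,16,16,16], yaw=[-2,-4,-6,-8,-10,-12,-14,-16])

```text
time: 3.48
tool_pos: [0.6001, -0.1081, 0.1817]
eef_rot: [[0.003, 0.897, 0.443], [-0.001, 0.443, -0.897], [-1.0, 0.002, 0.002]]
wrist_force: [2.2, -2.3, -1.3]
opening: 0.19
```

```bash
cat > st.py <<'E'
from h import *
C=np.array([.549,-.132])
o=observe(); p=np.array(o['tool_pos']); r=p[:2]-C; R=np.array(o['eef_rot']); F=np.array(o['wrist_force'])
rad=np.hypot(*r); t=np.array([-r[1],r[0]])/rad
print('t %.2f phi %.1f rad %.1f psi %.1f Ft %.2f Fr %.2f Fz %.1f open %.1f z %.4f'%(o['time'],np.degrees(np.arctan2(r[1],r[0])),rad*1e3,np.degrees(np.arctan2(R[1,2],R[0,2])),F[:2]@t,F[:2]@r/rad,F[2],o['opening']*85.4,p[2]))
E
python3 st.py
```

```text
t 3.48 phi 25.1 rad 56.4 psi -63.7 Ft -2.99 Fr 0.99 Fz -1.3 open 16.3 z 0.1817
```

drive_tool([
  [0,0,-2],
  [0,-0.1,-3.9],
  [0,-0.3,-5.9],
  [0,-0.5,-7.8],
  [0,-0.9,-9.7],
  [0,-1.2,-11.6],
  [0,-1.7,-13.5],
  [0,-2.2,-15.4],
], grip=[16,16,16,16,16,16,16,16], yaw=[-2,-4,-6,-8,-10,-12,-14,-16])

```text
time: 4.15
tool_pos: [0.5915, -0.095, 0.1818]
eef_rot: [[0.003, 0.74, 0.673], [-0.001, 0.673, -0.74], [-1.0, 0.002, 0.003]]
wrist_force: [2.8, -0.8, -1.7]
opening: 0.183
```

drive_tool([
  [0,0,-2],
  [0,-0.1,-3.9],
  [0,-0.3,-5.9],
  [0,-0.5,-7.8],
  [0,-0.9,-9.7],
  [0,-1.2,-11.6],
  [0,-1.7,-13.5],
  [0,-2.2,-15.4],
], grip=[16,16,16,16,16,16,16,16], yaw=[-2,-4,-6,-8,-10,-12,-14,-16])

```text
time: 4.82
tool_pos: [0.5797, -0.0848, 0.1819]
eef_rot: [[0.004, 0.525, 0.851], [-0.0, 0.851, -0.525], [-1.0, 0.002, 0.003]]
wrist_force: [3.2, 0.5, -0.9]
opening: 0.193
```

```bash
python3 st.py
```

```text
t 4.82 phi 56.9 rad 56.3 psi -31.7 Ft -2.45 Fr 2.16 Fz -0.9 open 16.5 z 0.1819
```

drive_tool([
  [0,0,-2],
  [0,-0.1,-3.9],
  [0,-0.3,-5.9],
  [0,-0.5,-7.8],
  [0,-0.9,-9.7],
  [0,-1.2,-11.6],
  [0,-1.7,-13.5],
  [0,-2.2,-15.4],
], grip=[16,16,16,16,16,16,16,16], yaw=[-2,-4,-6,-8,-10,-12,-14,-16])

```text
time: 5.48
tool_pos: [0.5654, -0.0784, 0.1819]
eef_rot: [[0.004, 0.27, 0.963], [0.0, 0.963, -0.27], [-1.0, 0.001, 0.003]]
wrist_force: [3.0, 0.9, -0.2]
opening: 0.187
```

drive_tool([
  [0,0,-2],
  [0,-0.1,-3.9],
  [0,-0.3,-5.9],
  [0,-0.5,-7.8],
  [0,-0.9,-9.7],
  [0,-1.2,-11.6],
  [0,-1.7,-13.5],
  [0,-2.2,-15.4],
], grip=[16,16,16,16,16,16,16,16], yaw=[-2,-4,-6,-8,-10,-12,-14,-16])

```text
time: 6.15
tool_pos: [0.5499, -0.0761, 0.1819]
eef_rot: [[0.003, -0.006, 1.0], [0.001, 1.0, 0.006], [-1.0, 0.001, 0.003]]
wrist_force: [3.4, 1.6, 0.0]
opening: 0.186
```

drive_tool([
  [0,0,-2],
  [0,-0.1,-3.9],
  [0,-0.3,-5.9],
  [0,-0.5,-7.8],
  [0,-0.9,-9.7],
  [0,-1.2,-11.6],
  [0,-1.7,-13.5],
  [0,-2.2,-15.4],
], grip=[16,16,16,16,16,16,16,16], yaw=[-2,-4,-6,-8,-10,-12,-14,-16])

```text
time: 6.82
tool_pos: [0.5344, -0.0783, 0.1819]
eef_rot: [[0.003, -0.281, 0.96], [0.001, 0.96, 0.281], [-1.0, 0.0, 0.003]]
wrist_force: [2.4, 2.0, -0.0]
opening: 0.19
```

```bash
python3 st.py
```

```text
t 6.82 phi 105.2 rad 55.7 psi 16.3 Ft -2.80 Fr 1.29 Fz -0.0 open 16.3 z 0.1819
```

drive_tool([
  [0,0,-2],
  [0,-0.1,-3.9],
  [0,-0.3,-5.9],
  [0,-0.5,-7.8],
  [0,-0.9,-9.7],
  [0,-1.2,-11.6],
  [0,-1.7,-13.5],
  [0,-2.2,-15.4],
], grip=[16,16,16,16,16,16,16,16], yaw=[-2,-4,-6,-8,-10,-12,-14,-16])

```text
time: 7.48
tool_pos: [0.52, -0.0846, 0.1819]
eef_rot: [[0.003, -0.535, 0.845], [0.001, 0.845, 0.535], [-1.0, -0.0, 0.003]]
wrist_force: [0.7, 3.2, 0.7]
opening: 0.183
```

drive_tool([
  [0,0,-2],
  [0,-0.1,-3.9],
  [0,-0.3,-5.9],
  [0,-0.5,-7.8],
  [0,-0.9,-9.7],
  [0,-1.2,-11.6],
  [0,-1.7,-13.5],
  [0,-2.2,-15.4],
], grip=[16,16,16,16,16,16,16,16], yaw=[-2,-4,-6,-8,-10,-12,-14,-16])

```text
time: 8.15
tool_pos: [0.5079, -0.0947, 0.1818]
eef_rot: [[0.002, -0.747, 0.665], [0.001, 0.665, 0.747], [-1.0, -0.001, 0.003]]
wrist_force: [0.0, 3.0, 2.1]
opening: 0.192
```

drive_tool([
  [0,0,-2],
  [0,-0.1,-3.9],
  [0,-0.3,-5.9],
  [0,-0.5,-7.8],
  [0,-0.9,-9.7],
  [0,-1.2,-11.6],
  [0,-1.7,-13.5],
  [0,-2.2,-15.4],
], grip=[16,16,16,16,16,16,16,16], yaw=[-2,-4,-6,-8,-10,-12,-14,-16])

```text
time: 8.82
tool_pos: [0.4991, -0.1077, 0.1818]
eef_rot: [[0.002, -0.901, 0.433], [0.001, 0.433, 0.901], [-1.0, -0.001, 0.002]]
wrist_force: [-0.4, 2.2, 1.4]
opening: 0.188
```

```bash
python3 st.py
```

```text
t 8.82 phi 154.1 rad 55.5 psi 64.3 Ft -1.79 Fr 1.33 Fz 1.4 open 16.1 z 0.1818
```

drive_tool([
  [0,0,-2],
  [0,-0.1,-3.9],
  [0,-0.3,-5.9],
  [0,-0.5,-7.8],
  [0,-0.9,-9.7],
  [0,-1.2,-11.6],
  [0,-1.7,-13.5],
  [0,-2.2,-15.4],
], grip=[16,16,16,16,16,16,16,16], yaw=[-2,-4,-6,-8,-10,-12,-14,-16])

```text
time: 9.48
tool_pos: [0.4943, -0.1227, 0.1818]
eef_rot: [[0.002, -0.986, 0.168], [0.001, 0.168, 0.986], [-1.0, -0.002, 0.001]]
wrist_force: [0.2, 3.1, 1.1]
opening: 0.183
```

drive_tool([
  [0,0,-2],
  [0,-0.1,-3.9],
  [0,-0.3,-5.9],
  [0,-0.5,-7.8],
  [0,-0.9,-9.7],
  [0,-1.2,-11.6],
  [0,-1.7,-13.5],
  [0,-2.2,-15.4],
], grip=[16,16,16,16,16,16,16,16], yaw=[-2,-4,-6,-8,-10,-12,-14,-16])

```text
time: 10.15
tool_pos: [0.494, -0.1383, 0.1818]
eef_rot: [[0.002, -0.994, -0.11], [0.001, -0.11, 0.994], [-1.0, -0.002, 0.0]]
wrist_force: [0.4, 2.4, 0.9]
opening: 0.184
```

drive_tool([
  [0,0,-2],
  [0,-0.1,-3.9],
  [0,-0.3,-5.9],
  [0,-0.5,-7.8],
  [0,-0.9,-9.7],
  [0,-1.2,-11.6],
  [0,-1.7,-13.5],
  [0,-2.2,-15.4],
], grip=[16,16,16,16,16,16,16,16], yaw=[-2,-4,-6,-8,-10,-12,-14,-16])

```text
time: 10.82
tool_pos: [0.498, -0.1534, 0.1819]
eef_rot: [[0.002, -0.925, -0.38], [0.001, -0.38, 0.925], [-1.0, -0.003, -0.0]]
wrist_force: [0.3, 2.7, 0.2]
opening: 0.188
```

```bash
python3 st.py
```

```text
t 10.82 phi -157.3 rad 55.2 psi 112.3 Ft -2.37 Fr -1.36 Fz 0.2 open 16.0 z 0.1819
```

drive_tool([
  [0,0,-2],
  [0,-0.1,-3.9],
  [0,-0.3,-5.9],
  [0,-0.5,-7.8],
  [0,-0.9,-9.7],
  [0,-1.2,-11.6],
  [0,-1.7,-13.5],
  [0,-2.2,-15.4],
], grip=[16,16,16,16,16,16,16,16], yaw=[-2,-4,-6,-8,-10,-12,-14,-16])

```text
time: 11.48
tool_pos: [0.5057, -0.1668, 0.1817]
eef_rot: [[0.002, -0.784, -0.62], [0.001, -0.62, 0.785], [-1.0, -0.002, -0.001]]
wrist_force: [-1.3, 1.6, -0.1]
opening: 0.19
```

drive_tool([
  [0,0,-2],
  [0,-0.1,-3.9],
  [0,-0.3,-5.9],
  [0,-0.5,-7.8],
  [0,-0.9,-9.7],
  [0,-1.2,-11.6],
  [0,-1.7,-13.5],
  [0,-2.2,-15.4],
], grip=[16,16,16,16,16,16,16,16], yaw=[-2,-4,-6,-8,-10,-12,-14,-16])

```text
time: 12.15
tool_pos: [0.5159, -0.176, 0.1817]
eef_rot: [[0.0, -0.583, -0.813], [0.004, -0.813, 0.583], [-1.0, -0.003, 0.002]]
wrist_force: [-3.2, 7.3, 2.4]
opening: 0.183
```

drive_tool([
  [0,0,-2],
  [0,-0.1,-3.9],
  [0,-0.3,-5.9],
  [0,-0.5,-7.8],
  [0,-0.9,-9.7],
  [0,-1.2,-11.6],
  [0,-1.7,-13.5],
  [0,-2.2,-15.4],
], grip=[16,16,16,16,16,16,16,16], yaw=[-2,-4,-6,-8,-10,-12,-14,-16])

```text
time: 12.82
tool_pos: [0.5304, -0.1847, 0.1816]
eef_rot: [[0.001, -0.337, -0.942], [0.001, -0.942, 0.337], [-1.0, -0.001, -0.001]]
wrist_force: [-0.8, 2.7, -0.0]
opening: 0.188
```

```bash
python3 st.py
```

```text
t 12.82 phi -109.4 rad 55.9 psi 160.3 Ft -1.67 Fr -2.25 Fz -0.0 open 16.1 z 0.1816
```

The drag rises at stud angle of about -128°. I go back clockwise slowly, sampling every 3° to find the middle.

drive_tool([
  [0,0,2],
  [0,-0.1,3.9],
  [0,-0.3,5.9],
  [0,-0.5,7.8],
  [0,-0.5,7.8],
], grip=[16,16,16,16,16], yaw=[2,4,6,8,8])

```text
time: 13.23
tool_pos: [0.5234, -0.1821, 0.1816]
eef_rot: [[0.002, -0.467, -0.884], [-0.001, -0.884, 0.467], [-1.0, -0.0, -0.002]]
wrist_force: [0.5, 0.0, -0.1]
opening: 0.186
```

drive_tool([
  [0,0,1],
  [0,0,2],
  [0,-0.1,2.9],
], grip=[16,16,16], yaw=[1,2,3])

```text
time: 13.48
tool_pos: [0.5211, -0.1808, 0.1813]
eef_rot: [[0.002, -0.513, -0.858], [-0.001, -0.858, 0.513], [-1.0, -0.0, -0.002]]
wrist_force: [2.5, -0.6, 1.4]
opening: 0.19
```

drive_tool([
  [0,0,1],
  [0,0,2],
  [0,-0.1,2.9],
], grip=[16,16,16], yaw=[1,2,3])

```text
time: 13.73
tool_pos: [0.5185, -0.1793, 0.181]
eef_rot: [[0.001, -0.558, -0.83], [-0.001, -0.83, 0.558], [-1.0, -0.0, -0.002]]
wrist_force: [4.7, -2.7, 2.0]
opening: 0.19
```

drive_tool([
  [0,0,1],
  [0,0,2],
  [0,-0.1,2.9],
], grip=[16,16,16], yaw=[1,2,3])

```text
time: 13.98
tool_pos: [0.5171, -0.1781, 0.181]
eef_rot: [[0.003, -0.601, -0.8], [-0.002, -0.8, 0.601], [-1.0, -0.0, -0.004]]
wrist_force: [6.8, -4.7, 0.2]
opening: 0.185
```

drive_tool([
  [0,0,1],
  [0,0,2],
  [0,-0.1,2.9],
], grip=[16,16,16], yaw=[1,2,3])

```text
time: 14.23
tool_pos: [0.5151, -0.1767, 0.181]
eef_rot: [[0.003, -0.642, -0.767], [-0.003, -0.767, 0.642], [-1.0, -0.0, -0.004]]
wrist_force: [7.1, -5.2, -1.1]
opening: 0.19
```

drive_tool([
  [0,0,1],
  [0,0,2],
  [0,-0.1,2.9],
], grip=[16,16,16], yaw=[1,2,3])

```text
time: 14.48
tool_pos: [0.5129, -0.1749, 0.181]
eef_rot: [[0.003, -0.681, -0.732], [-0.003, -0.732, 0.681], [-1.0, 0.0, -0.005]]
wrist_force: [7.6, -5.5, 0.3]
opening: 0.186
```

```bash
python3 st.py
```

```text
t 14.48 phi -130.0 rad 56.1 psi 137.1 Ft 9.35 Fr -0.64 Fz 0.3 open 15.8 z 0.1810
```

drive_tool([
  [0,0,1],
  [0,0,2],
  [0,-0.1,2.9],
], grip=[16,16,16], yaw=[1,2,3])

```text
time: 14.73
tool_pos: [0.5105, -0.1729, 0.181]
eef_rot: [[0.003, -0.719, -0.695], [-0.003, -0.695, 0.719], [-1.0, 0.0, -0.004]]
wrist_force: [5.6, -6.3, 1.5]
opening: 0.187
```

drive_tool([
  [0,0,1],
  [0,0,2],
  [0,-0.1,2.9],
], grip=[16,16,16], yaw=[1,2,3])

```text
time: 14.98
tool_pos: [0.5081, -0.1707, 0.181]
eef_rot: [[0.002, -0.754, -0.657], [-0.003, -0.657, 0.754], [-1.0, 0.001, -0.003]]
wrist_force: [4.3, -5.4, 1.3]
opening: 0.184
```

drive_tool([
  [0,0,1],
  [0,0,2],
  [0,-0.1,2.9],
], grip=[16,16,16], yaw=[1,2,3])

```text
time: 15.23
tool_pos: [0.5059, -0.1683, 0.181]
eef_rot: [[0.001, -0.787, -0.617], [-0.003, -0.617, 0.787], [-1.0, 0.001, -0.003]]
wrist_force: [2.9, -5.6, 2.2]
opening: 0.183
```

drive_tool([
  [0,0,1],
  [0,0,2],
  [0,-0.1,2.9],
], grip=[16,16,16], yaw=[1,2,3])

```text
time: 15.48
tool_pos: [0.5038, -0.1658, 0.1809]
eef_rot: [[0.001, -0.818, -0.575], [-0.003, -0.575, 0.818], [-1.0, 0.001, -0.002]]
wrist_force: [0.9, -5.5, 2.4]
opening: 0.188
```

```bash
python3 st.py
```

```text
t 15.48 phi -143.2 rad 56.4 psi 125.1 Ft 4.99 Fr 2.57 Fz 2.4 open 16.1 z 0.1809
```

drive_tool([
  [0,0,-1],
  [0,0,-2],
  [0,-0.1,-2.9],
], grip=[16,16,16], yaw=[-1,-2,-3])

```text
time: 15.73
tool_pos: [0.5049, -0.1667, 0.1801]
eef_rot: [[-0.001, -0.785, -0.62], [0.001, -0.62, 0.785], [-1.0, 0.001, 0.002]]
wrist_force: [0.6, 0.4, 0.6]
opening: 0.189
```

drive_tool([
  [0,0,-1],
  [0,0,-2],
  [0,-0.1,-2.9],
], grip=[16,16,16], yaw=[-1,-2,-3])

```text
time: 15.98
tool_pos: [0.5068, -0.1686, 0.1802]
eef_rot: [[-0.001, -0.751, -0.66], [0.002, -0.66, 0.751], [-1.0, -0.0, 0.002]]
wrist_force: [-2.8, 4.3, 0.9]
opening: 0.188
```

drive_tool([
  [0,0,-1],
  [0,0,-2],
  [0,-0.1,-2.9],
], grip=[16,16,16], yaw=[-1,-2,-3])

```text
time: 16.23
tool_pos: [0.5079, -0.1696, 0.1802]
eef_rot: [[-0.003, -0.715, -0.699], [0.004, -0.699, 0.715], [-1.0, -0.001, 0.005]]
wrist_force: [-5.1, 8.6, 3.8]
opening: 0.185
```

drive_tool([
  [0,0,-1],
  [0,0,-2],
  [0,-0.1,-2.9],
], grip=[16,16,16], yaw=[-1,-2,-3])

```text
time: 16.48
tool_pos: [0.5097, -0.1713, 0.1802]
eef_rot: [[-0.003, -0.677, -0.736], [0.005, -0.736, 0.677], [-1.0, -0.001, 0.005]]
wrist_force: [-6.4, 8.4, 3.6]
opening: 0.187
```

drive_tool([
  [0,0,-1],
  [0,0,-2],
  [0,-0.1,-2.9],
], grip=[16,16,16], yaw=[-1,-2,-3])

```text
time: 16.73
tool_pos: [0.5119, -0.1733, 0.1801]
eef_rot: [[-0.003, -0.638, -0.77], [0.004, -0.77, 0.638], [-1.0, -0.001, 0.005]]
wrist_force: [-6.2, 7.7, 3.5]
opening: 0.188
```

drive_tool([
  [0,0,-1],
  [0,0,-2],
  [0,-0.1,-2.9],
], grip=[16,16,16], yaw=[-1,-2,-3])

```text
time: 16.98
tool_pos: [0.5143, -0.1754, 0.1802]
eef_rot: [[-0.003, -0.597, -0.802], [0.003, -0.802, 0.597], [-1.0, -0.001, 0.005]]
wrist_force: [-4.9, 6.2, 2.4]
opening: 0.185
```

drive_tool([
  [0,0,-1],
  [0,0,-2],
  [0,-0.1,-2.9],
], grip=[16,16,16], yaw=[-1,-2,-3])

```text
time: 17.23
tool_pos: [0.517, -0.1774, 0.1802]
eef_rot: [[-0.003, -0.554, -0.832], [0.003, -0.832, 0.554], [-1.0, -0.001, 0.004]]
wrist_force: [-4.8, 4.4, 0.7]
opening: 0.193
```

drive_tool([
  [0,0,-1],
  [0,0,-2],
  [0,-0.1,-2.9],
], grip=[16,16,16], yaw=[-1,-2,-3])

```text
time: 17.48
tool_pos: [0.5197, -0.1792, 0.1802]
eef_rot: [[-0.002, -0.51, -0.86], [0.002, -0.86, 0.51], [-1.0, -0.001, 0.003]]
wrist_force: [-3.6, 4.0, 1.2]
opening: 0.187
```

```bash
python3 st.py
```

```text
t 17.48 phi -121.9 rad 55.5 psi 149.3 Ft -5.15 Fr -1.46 Fz 1.2 open 15.9 z 0.1802
```

Averaging both directions puts the middle of the drag at stud angle of about -132°. I return there clockwise.

drive_tool([
  [0,0,2],
  [0,-0.1,3.9],
  [0,-0.3,5.9],
  [0,-0.5,7.8],
  [0,-0.9,9.7],
  [0,-1.2,11.6],
  [0,-1.7,13.5],
  [0,-2.2,15.4],
], grip=[16,16,16,16,16,16,16,16], yaw=[2,4,6,8,10,12,14,16])

```text
time: 18.15
tool_pos: [0.511, -0.1725, 0.1805]
eef_rot: [[0.004, -0.73, -0.683], [-0.004, -0.683, 0.73], [-1.0, 0.0, -0.006]]
wrist_force: [6.7, -7.5, -5.0]
opening: 0.188
```

```bash
python3 st.py
python3 - <<'E'
from meas import *
C=np.array([.549,-.132])
w=cam('wrist'); 
for c in (cam('top'),cam('side'),w):
    try: print(np.degrees(studs(c,C)[0]).round(1),studs(c,C)[1])
    except Exception as e: print(e)
E
```

```text
t 18.15 phi -133.2 rad 55.5 psi 133.1 Ft 9.97 Fr 0.87 Fz -5.0 open 16.1 z 0.1805
13.4 82
12.4 40
9.5 2502meas.py:10: RuntimeWarning: Mean of empty slice.
  return ph,len(q),[np.r_[q[np.abs(np.angle(np.exp(1j*(a-ph-k*2*np.pi/5))))<.4].mean(0)] for k in range(5)]
  ret = um.true_divide(
```

drive_tool([
  [0,0,-4],
  [0,0,-4],
  [0,0,-4],
  [0,0,-4],
  [-10,0,-4],
  [-30,0,-4],
  [-50,0,-4],
  [-60,0,-4],
], grip=[16,34,34,34,34,34,34,34], yaw=[0,0,0,0,0,0,0,0])

```text
time: 18.97
tool_pos: [0.5119, -0.1735, 0.2436]
eef_rot: [[0.003, -0.729, -0.685], [-0.001, -0.685, 0.729], [-1.0, -0.001, -0.003]]
wrist_force: [0.7, 0.6, -0.8]
opening: 0.404
```

```bash
python3 go.py .485 .3585 .09
```

```text
t 18.97 q [-19.   9.   1.  82.   0. -62.] pos [ 0.5119 -0.1735  0.2436] psi 133.2 F [ 0.7  0.6 -0.8] open 34.5
slide mm [ 153.1 -344.4  406.5]
```

drive_tool([
  [0,-344,406],
  [0,-344,406],
  [0,-344,406],
  [0,-344,406],
  [0,-344,406],
  [0,-344,406],
  [0,-344,406],
  [0,-344,406],
], grip=[40,40,40,40,40,40,40,40], yaw=[0,0,0,0,0,0,0,0])

```text
time: 19.63
tool_pos: [0.4938, 0.1615, 0.2412]
eef_rot: [[0.001, -0.729, -0.685], [0.0, -0.685, 0.729], [-1.0, -0.001, -0.0]]
wrist_force: [1.1, 0.2, 0.7]
opening: 0.468
```

```bash
python3 go.py .485 .3585 .09
```

```text
t 19.63 q [ 18.   7.  -2.  82.  -0. -25.] pos [0.4938 0.1615 0.2412] psi 133.2 F [1.1 0.2 0.7] open 40.0
slide mm [ 151.2 -128.3  149.7]
```

drive_tool([
  [130,-128,150],
  [130,-128,150],
  [130,-128,150],
  [130,-128,150],
  [130,-128,150],
  [130,-128,150],
  [130,-128,150],
  [130,-128,150],
], grip=[40,40,40,40,40,40,40,40], yaw=[0,0,0,0,0,0,0,0])

```text
time: 20.3
tool_pos: [0.484, 0.3571, 0.1093]
eef_rot: [[-0.002, -0.727, -0.686], [-0.002, -0.686, 0.727], [-1.0, 0.003, 0.0]]
wrist_force: [-0.2, 0.7, 1.5]
opening: 0.467
```

```bash
python3 go.py .485 .3585 .018
python3 - <<'E'
from meas import *
c=cam('wrist'); cv2.imwrite('pics/w2.png',c['color'])
P=cloud(c).reshape(-1,3); q=P[(np.hypot(*(P[:,:2]-[.485,.3585]).T)<.025)&(P[:,2]>.035)&(P[:,2]<.055)]
print(len(q)); q.size and print(np.median(q,0),q.min(0),q.max(0))
C=np.array([.549,-.132])
for n in('top','side'):
    p,k,s=studs(cam(n),C); print(n,np.degrees(p).round(1),k,np.mean(s,0).round(4))
E
```

```text
t 20.3 q [36. 17. -5. 68. -0. -7.] pos [0.484  0.3571 0.1093] psi 133.3 F [-0.2  0.7  1.5] open 39.9
slide mm [91.3 -1.9  0.3]
427
[0.48316288 0.3606805  0.04477882] [0.47574802 0.35363875 0.03503442] [0.49149909 0.36925463 0.04682934]
top 12.5 100 [ 0.5462 -0.1296  0.1985]
side 13.1 71 [ 0.5488 -0.1331  0.1979]
```

View pics/w2.png

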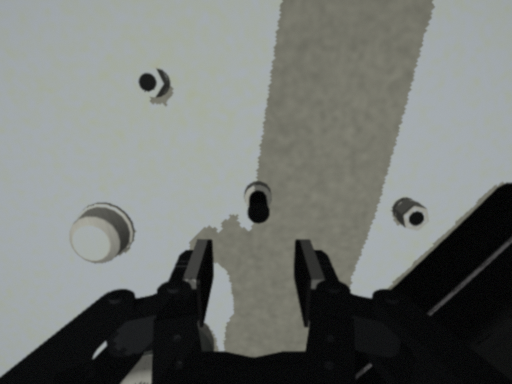

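The wrist picture shows the magnet at (258,205), centred between the fingers, with the nuts and cap well clear. I descend and grip.

drive_tool([
  [20,-2,1],
  [45,-2,1],
  [70,-2,1],
  [88,-2,1],
  [91,-2,1],
  [91,-2,1],
  [91,-2,1],
  [91,-2,1],
], grip=[40,40,40,40,40,12,12,12], yaw=[0,0,0,0,0,0,0,0], newtons=25)

```text
time: 21.12
tool_pos: [0.487, 0.359, 0.0217]
eef_rot: [[0.003, -0.729, -0.684], [0.002, -0.684, 0.729], [-1.0, -0.003, -0.0]]
wrist_force: [0.2, 0.4, -1.0]
opening: 0.152
```

drive_tool([
  [0,0,0],
  [0,0,0],
  [0,0,0],
  [-20,0,0],
  [-50,0,0],
  [-90,0,0],
  [-130,0,0],
  [-170,0,0],
], grip=[10,10,10,10,10,10,10,10], yaw=[0,0,0,0,0,0,0,0])

```text
time: 21.78
tool_pos: [0.4853, 0.3584, 0.1916]
eef_rot: [[-0.0, -0.729, -0.685], [0.0, -0.685, 0.729], [-1.0, 0.0, 0.0]]
wrist_force: [0.9, 0.5, -0.4]
opening: 0.152
```

```bash
python3 go.py .6053 -.0801 .25
python3 - <<'E'
from h import *
c=cam('wrist'); cv2.imwrite('pics/w3.png',c['color'])
E
```

```text
t 21.78 q [36. 16.  3. 78.  0. -7.] pos [0.4853 0.3584 0.1916] psi 133.2 F [ 0.9  0.5 -0.4] open 12.9
slide mm [ -58.5  212.8 -401.8]
```

View pics/w3.png

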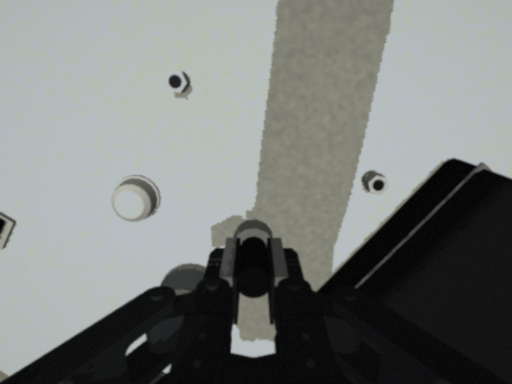

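drive_tool([
  [-59,213,-402],
  [-59,213,-402],
  [-59,213,-402],
  [-59,213,-402],
  [-59,213,-402],
  [-59,213,-402],
  [-59,213,-402],
  [-59,213,-402],
], grip=[10,10,10,10,10,10,10,10], yaw=[0,0,0,0,0,0,0,0])

```text
time: 22.5
tool_pos: [0.5731, 0.0378, 0.233]
eef_rot: [[0.001, -0.729, -0.685], [0.0, -0.685, 0.729], [-1.0, -0.001, -0.0]]
wrist_force: [0.7, 1.6, -0.4]
opening: 0.153
```

```bash
python3 go.py .6058 -.080 .25
```

```text
t 22.5 q [  4.  13.   4.  82.   0. -39.] pos [0.5731 0.0378 0.233 ] psi 133.2 F [ 0.7  1.6 -0.4] open 13.1
slide mm [ -17.    56.8 -108.3]
```

drive_tool([
  [-17,57,-108],
  [-17,57,-108],
  [-17,57,-108],
  [-17,57,-108],
  [-17,57,-108],
  [-17,57,-108],
  [-17,57,-108],
  [-17,57,-108],
], grip=[10,10,10,10,10,10,10,10], yaw=[0,0,0,0,0,0,0,0])

```text
time: 23.17
tool_pos: [0.605, -0.0767, 0.2494]
eef_rot: [[-0.0, -0.728, -0.686], [0.0, -0.686, 0.728], [-1.0, 0.0, 0.0]]
wrist_force: [-0.2, -0.4, -0.1]
opening: 0.15
```

```bash
python3 go.py .6058 -.080 .188
python3 - <<'E'
from meas import *
c=cam('side'); cv2.imwrite('pics/s4.png',cv2.resize(c['color'][170:290,180:330],None,fx=5,fy=5,interpolation=cv2.INTER_CUBIC))
w=cam('wrist'); I=w['color'].copy()
p=proj(w,[[.605,-.0807,.165],[.549,-.132,.165]]); print(p.round(0))
cv2.circle(I,tuple(int(a) for a in p[0].round()),4,(0,0,255),1); cv2.imwrite('pics/w4.png',I)
# caliper direction from wrist cloud
C=np.array([.549,-.132]); W=cloud(w).reshape(-1,3); d=np.hypot(*(W[:,:2]-C).T); q=W[(W[:,2]>.167)&(W[:,2]<.178)&(d>.096)&(d<.19)]
ce,wh,an=cv2.minAreaRect(q[:,:2].astype(np.float32)); print(len(q),ce,wh,an,np.degrees(np.arctan2(ce[1]-C[1],ce[0]-C[0])))
E
```

```text
t 23.17 q [ -7.  17.  12.  85.   0. -51.] pos [ 0.605  -0.0767  0.2494] psi 133.3 F [-0.2 -0.4 -0.1] open 12.8
slide mm [61.4  1.7 -2.9]
[[250. 195.]
 [251.  89.]]
1909 (0.6478869915008545, -0.04330115392804146) (0.062391482293605804, 0.1113978773355484) 41.7988395690918 41.89121103860886
```

View pics/w4.png

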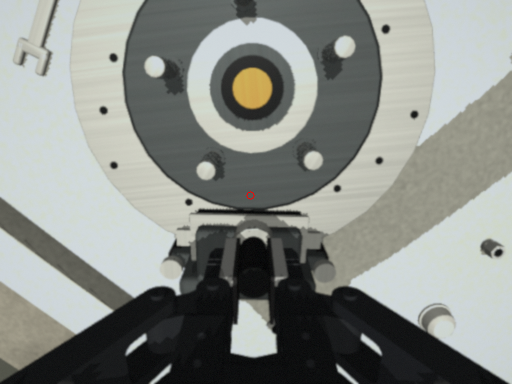

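The wrist picture shows the target ring (250,195) between the studs (207,170) and (313,160), centred on the caliper, and inside the bell edge. I check the bell circle in this view before lowering.

Run:
```python
from meas import *
w=cam('wrist'); g=w['color'].max(2); roi=np.zeros(g.shape,np.uint8); roi[0:206]=1
m=((g<110)*roi).astype(np.uint8); m[:, :105]=0; m[:,400:]=0
k=max(cv2.findContours(m,cv2.RETR_EXTERNAL,cv2.CHAIN_APPROX_NONE)[0],key=len).reshape(-1,2)
k=k[(k[:,1]>3)&(k[:,1]<204)]; Q=plane(w,k,.165); x,r=kfit(Q)
for _ in range(6):
    e=np.abs(np.hypot(*(Q[:,:2]-x).T)-r); x,r=kfit(Q[e<.004])
print(x,r,(e<.004).sum(),len(k))
p,n,s=studs(w,np.array([.549,-.132])); print(np.degrees(p),n)
```

```text
[ 0.54812908 -0.13203383] 0.08733098998484429 443 443
13.052807276692853 1852meas.py:10: RuntimeWarning: Mean of empty slice.
  return ph,len(q),[np.r_[q[np.abs(np.angle(np.exp(1j*(a-ph-k*2*np.pi/5))))<.4].mean(0)] for k in range(5)]
  ret = um.true_divide(
```

drive_tool([
  [20,1.5,-2.5],
  [40,1.5,-2.5],
  [52,1.5,-2.5],
  [52,1.5,-2.5],
], grip=[10,10,10,10], yaw=[0,0,0,0])

```text
time: 23.65
tool_pos: [0.6045, -0.0801, 0.1944]
eef_rot: [[-0.005, -0.728, -0.685], [0.001, -0.685, 0.728], [-1.0, 0.003, 0.004]]
wrist_force: [-0.6, 0.6, -0.6]
opening: 0.153
```

```bash
python3 go.py .605 -.0805 .187
```

```text
t 23.65 q [ -8.  17.   5.  79.   0. -51.] pos [ 0.6045 -0.0801  0.1944] psi 133.3 F [-0.6  0.6 -0.6] open 13.1
slide mm [ 7.4 -0.1 -0.7]
```

drive_tool([
  [2,0,0],
  [4,0,0],
  [6,0,0],
  [7,0,0],
  [8,0,0],
  [8,0,0],
], grip=[10,10,10,10,10,10], yaw=[0,0,0,0,0,0])

```text
time: 24.15
tool_pos: [0.606, -0.0809, 0.1896]
eef_rot: [[0.0, -0.729, -0.685], [-0.0, -0.685, 0.729], [-1.0, -0.0, -0.0]]
wrist_force: [0.1, 1.0, -0.4]
opening: 0.151
```

drive_tool([
  [0.7,0,0],
  [1.4,0,0],
  [1.4,0,0],
], grip=[10,10,10], yaw=[0,0,0])

```text
time: 24.4
tool_pos: [0.6059, -0.0809, 0.188]
eef_rot: [[-0.0, -0.729, -0.684], [0.0, -0.684, 0.729], [-1.0, 0.0, 0.0]]
wrist_force: [0.8, 0.7, -0.3]
opening: 0.152
```

drive_tool([
  [0.5,0,0],
  [1,0,0],
  [1,0,0],
], grip=[10,10,10], yaw=[0,0,0])

```text
time: 24.65
tool_pos: [0.6059, -0.0809, 0.1869]
eef_rot: [[-0.0, -0.729, -0.684], [0.0, -0.684, 0.729], [-1.0, 0.0, 0.0]]
wrist_force: [0.3, -0.1, -0.2]
opening: 0.148
```

drive_tool([
  [0.5,0,0],
  [1,0,0],
  [1,0,0],
], grip=[10,10,10], yaw=[0,0,0])

```text
time: 24.9
tool_pos: [0.606, -0.0809, 0.1865]
eef_rot: [[0.001, -0.729, -0.685], [-0.0, -0.685, 0.729], [-1.0, -0.0, -0.001]]
wrist_force: [-1.1, -0.2, 3.8]
opening: 0.15
```

Contact is felt at the expected height (3.8 N at TCP z = 0.1865 m). I release and rise.

drive_tool([
  [0,0,0],
  [0,0,0],
  [0,0,0],
  [0,0,0],
  [0,0,0],
  [-10,0,0],
  [-30,0,0],
  [-60,0,0],
], grip=[16,20,26,30,30,30,30,30], yaw=[0,0,0,0,0,0,0,0])

```text
time: 25.57
tool_pos: [0.6047, -0.0807, 0.2448]
eef_rot: [[-0.005, -0.729, -0.685], [0.001, -0.685, 0.729], [-1.0, 0.003, 0.004]]
wrist_force: [0.2, 0.0, 0.2]
opening: 0.35
```

drive_tool([
  [-20,0,0],
  [-40,30,20],
  [-50,60,60],
  [-50,90,90],
  [-50,100,130],
  [-50,100,170],
  [-50,100,200],
  [-50,100,220],
], grip=[30,30,30,30,30,30,30,30], yaw=[0,0,0,0,0,0,0,0])

```text
time: 26.23
tool_pos: [0.3795, 0.0123, 0.2976]
eef_rot: [[0.002, -0.729, -0.685], [0.001, -0.685, 0.729], [-1.0, -0.002, -0.001]]
wrist_force: [0.0, 0.3, -0.0]
opening: 0.353
```

Run:
```python
from meas import *
C=np.array([.549,-.132]); o=observe(); print(o['time'],o['tool_pos'].round(3) if hasattr(o['tool_pos'],'round') else o['tool_pos'],np.round(o['wrist_force'],1))
I=[]
for n,(u,v) in(('top',(317,190)),('side',(240,228))):
    c=cam(n); P=cloud(c).reshape(-1,3); p,k,s=studs(c,C); print(n,'studs',np.degrees(p).round(1),k)
    q=P[(np.hypot(*(P[:,:2]-[.605,-.081]).T)<.016)&(P[:,2]>.19)&(P[:,2]<.225)]; print(len(q)); q.size and print(q.mean(0).round(4),q.max(0).round(4))
    q=q[q[:,2]>.203] if len(q) else q
    if len(q): print('top part',len(q),q.mean(0).round(4))
    I.append(cv2.resize(c['color'][v-55:v+55,u-45:u+45],None,fx=4.4,fy=4.4,interpolation=cv2.INTER_CUBIC))
cv2.imwrite('pics/end.png',np.hstack(I))
```

```text
26.2333 [0.38  0.012 0.298] [ 0.   0.3 -0. ]
top studs 12.7 99
30
[ 0.6045 -0.0797  0.2074] [ 0.6127 -0.0733  0.2121]
top part 27 [ 0.605  -0.08    0.2087]
side studs 13.1 74
21
[ 0.6069 -0.082   0.2065] [ 0.6133 -0.074   0.2146]
top part 18 [ 0.6065 -0.0815  0.2084]
```

View pics/end.png

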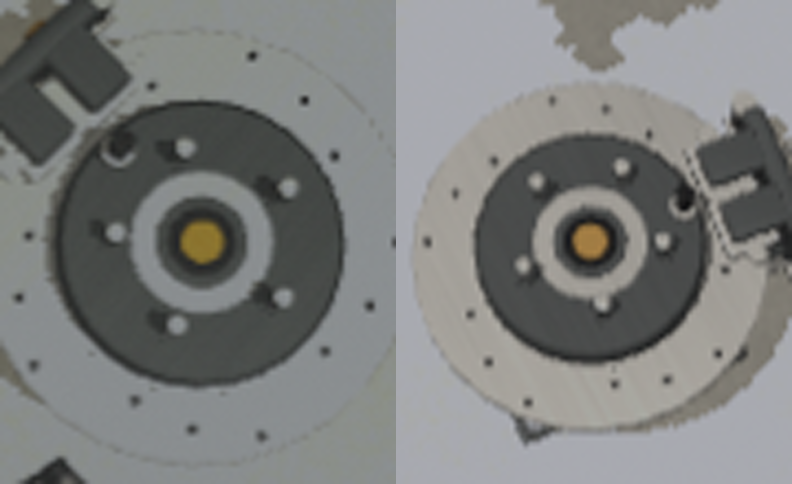

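The end picture shows the magnet upright at (119,145) and (683,195), in front of the caliper's middle, inside the bell edge. I hand in.

```bash
python3 -c "from workcell import sign_off; print(sign_off())"
```

```text
the job is handed in; nothing more can be done
None
```

I found the tight spot, stopped the disc with it under the pad, and stood the magnet in front of the middle of the caliper. I handed the job in at about 26 s; no verdict was reported.

- **Tight spot:** I turned the disc about 230° counter-clockwise with the fingers loosely around a stud. Then I went over the drag bump slowly in both directions. The bump peaked at about 10 N on the stud, against 2–3 N elsewhere, with its middle at stud angle of about -132°.
- **Disc position:** I left the stud at about -131°. The top and side cameras agreed within 0.4° before and after placing the magnet. I judged the middle by averaging the two directions, because their peaks lay about 5° apart. That could leave an error of 1–2°, against the 8° allowed. I could not read the pad force directly.
- **Magnet:** It touched down at the height expected for the bell's top. The last look put its top at (0.605–0.607, -0.080 to -0.082), about 2 mm from my estimate of mark_spot. Its top is 0.208–0.209 m above the table, as it should be for a magnet standing upright there. The picture shows it upright, let go, with the arm clear.
- **Bystanders:** The arm did not go near any of them on its path and I felt no contact, but I did not measure them again at the end.

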